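# Fit the charged battery pack to the stick blender

### The job

Get the cordless stick blender ready for the next shake: squeeze the two side catches of the charged battery pack (four green bars) and slide it off its charger rails, then slide it along the rails on top of the blender's handle until it is fully home and both catches have clicked out. Leave the pack that is still charging (one red bar) in its bay, and everything else on the counter where it stands.

Things in the scene. Friction and masses are not known exactly. Their poses are not given: they have to be found in the camera images.
- full_grip (a point): the charged pack (dark grey, 94 x 52 x 56 mm high, about 0.4 kg; four green bars on top): the point midway between its two orange catch buttons, 34 mm above its underside. x points the way it is slid ON to rails (it comes off along -x), y to its left, z up. The body reaches from 46 mm behind (-x) to 48 mm ahead of this point, 26 mm to each side, 22 mm above it
- full: the charged pack's underside, 34 mm below full_grip, same axes. At the start it is locked in either charger bay. Below the body (bottom 11 mm up) a T-shaped shoe, 44 mm wide and 4 mm thick, from 10 mm behind to 30 mm ahead of the origin, runs under the lips of the rails: the pack can be lifted only after sliding back over 75 mm (85 mm clears the flared mouth too)
- full_catch_left (a joint): press of the charged pack's left catch button, m: 0 = sprung out, 0.0055 = flush with the side; its tooth clears the lips above 0.0045. The two buttons (30 mm long, 24 mm high, centred on full_grip) are 63 mm apart over both, 52 mm when flush; springs 3 N at rest to 6 N flush, each. The locked pack slides off only while both are in, then freely
- full_catch_right (a joint): the same for the right catch button
- flat_grip (a point): the same point of the other pack, alike but with a single red bar lit: still charging in the other bay, where it stays
- bay_left (a point): where the middle between the buttons of a pack lies when fully home in the left (+y) bay of the charger; x points the way a pack is slid on, z up. The charger is black, fixed, 236 mm wide, 167 mm deep, 76 mm high behind the packs; its two bays, 116 mm apart, have grey rails with their bed 50 mm above the counter (34 mm below this point)
- bay_right (a point): the same for the right (-y) bay
- blender_home (a point): the stick blender's motor handle stands upright in a round stand, fixed; the foot on its top (58 mm wide) has rails like a bay's, their bed 190 mm above the counter. This is where the middle between the buttons of a pack lies when fully home there, 34 mm above the bed; x points the way it is slid on, z up. The end stop is met exactly at home
- blender_mouth (a point): the mouth of the blender's rails, on the bed, 52 mm behind and 34 mm below blender_home, same axes. The open bed reaches 23 mm further back; the lips start 12 mm ahead, after a flare. The shoe has 1.5 mm play to each side and in height: enter from 85 to 90 mm behind home, the underside 0 to 1 mm above the bed
- blender: origin at the centre of the foot of the blender's stand, 224 mm below blender_home, same axes. Pushed on with free buttons, a pack's teeth ride over the lips and snap out at home (about 10 N); pushed on with its buttons squeezed it slides freely, and the teeth snap out at home when the buttons are let go
- shaft: the blender's detached stainless blending leg, 265 mm long, lying on the counter; origin under its middle; a bystander
- pitcher: stainless milk pitcher, 110 mm tall, 88 mm wide, with a wire handle; origin at the centre of its foot; a bystander
- cup: white espresso mug, 58 mm tall, 62 mm wide; origin at the centre of its foot; a bystander
- water_bottle: clear bottle with a white cap, 215 mm tall, 70 mm wide; origin at the centre of its foot; a bystander
- cleaner: yellow cleaner bottle with a red cap, 190 mm tall, 72 mm wide; origin at the centre of its foot; a bystander
- sugar_jar: glass jar with a steel lid, 120 mm tall, 90 mm wide; origin at the centre of its foot; a bystander
- tamper: coffee tamper, 84 mm tall, 58 mm wide, on the rubber mat at the far edge; origin at the centre of its foot; a bystander
Mind the look-alikes: they are no part of the job. What is shaped like the full but pink, turquoise or yellow is not meant.

How it is judged:
By the outcome, as a careful person would: the job done as asked, in the order asked, and still so for the second after the job is handed in, with the robot touching nothing.
It also fails if it takes over 48 s, if anything falls off the work surface, if the arm or the gripper's body presses on something with over 40 N, if the wrist force passes 120 N, or if a joint passes its speed limit or range.

### The arm

A 7-joint arm with a two-finger parallel gripper is mounted at the origin on the work surface. World frame = base frame: x ahead of the robot, y to its left, z up, the work surface at z = 0. Lengths are in m, angles in rad, forces in N, time in s.
With the tool pointing down it reaches from about 0.35 to 0.9 m from the base axis. Payload 8.1 kg.
Tool frame: the origin (TCP) lies at the very end of the fingers, on their centre line; the grasp point (between the pads) lies 19 mm behind it; z points along the fingers, x is the direction in which the jaws open and shut, and the axes are right-handed (so a half turn about z gives the same grasp; the last joint's range is limited). The gripper opens to 92 mm and grips with 3 to 60 N. Pads are 19 mm wide; open, the fingers measure 130 mm over their backs; the gripper's body (75 mm by 190 mm) begins 47 mm behind the grasp point.
Start: joints at [1.133, 0.434, 0.025, 1.573, -0.012, 1.134, -0.075], TCP at [0.205, -0.59, 0.227] pointing down, gripper open.
Joint ranges: [-2.62, 2.62], [-0.44, 2.09], [-1.27, 1.32], [0.08, 2.57], [-1.32, 4.46], [0.12, 2], [-2.74, 2.74]. Speed limits (rad/s): [2.22, 2.22, 3.01, 3.01, 3.14, 3.14, 3.14].

### API

Orientations are given as a unit quaternion [x, y, z, w].
In Python, from workcell import telemetry, imaging, ticket gives the robot as it stands. The module is installed in compiled form; this text tells all that it offers.
- The arm moves only by the tool carry_out, never from a script. Its argument "increments" is one flat list of numbers, 7 for each row, row after row: the shift along the tool's x, y, z as a fraction of full scale, then the turn, a rotation vector about the tool's x, y, z as a fraction of full scale, then the opening, from 0 (shut) to 1 (fully open). In form: [dx, dy, dz, ax, ay, az, fingers, dx, dy, dz, ax, ay, az, fingers, ...]. A call has 1 to 10 rows; each row shifts and turns the commanded pose from where the row before left it, along the tool's axes as they then stand; what a row does not reach is not made up. Full scale, the value 1, is 0.3 m for a shift and pi rad for a turn. A row lasts 1/8 s, in which the tool goes at most 62.5 mm and 10.7 degrees, less where a joint would pass 70% of its speed; a pose out of reach is approached as far as the arm can. A call with a number of a shift or a turn outside -1 to 1 is refused whole. A call with a gripper value outside its range is refused whole. The fingers move at their own pace and stop on an object; "grip_force" is the grip in N (left out, the last holds). Time passes only in rows, so rows that do not move let the fingers close. It gives the time, the measured TCP pose, the force and the opening at its end, in the units of the state.
- telemetry.observe(): the state, without advancing time (a new reading comes with each control period).
- imaging.grab_frame(name): name is "side" or "top"; returns a dict with "color" (400x640x3 uint8, red, green, blue), "z_map" (400x640 float32, m along the optical axis (not along the pixel's ray), 0 where there is no reading), "fx", "fy", "cx", "cy" (pixels), "R" (3x3) and "t" (3): a world point X has camera coordinates R X + t. Camera axes: x right, y down, z forward; pixel columns grow to the right and rows downward; lengths in m; the calibration is good to about 2 mm. A picture is of the moment at which its call begins.
- ticket.hand_in(): hands the job in, once; it reports no verdict.
The state is a dict: "time_s": time; "joints": joint angles; "qvel": joint speeds; "effort": joint torques, N m; "tool_pos": TCP position; "tool_rot": TCP orientation; "wrist_force": force on the tool from outside, world axes, zero at the start; "ft_torque": the same for the moment, N m; "width": finger opening in m.
Only numpy, scipy, OpenCV 4.12 (cv2) and the standard library are available. Lean on these libraries where they do the work, as an engineer would, in place of code of your own. Each camera call takes 0.05 s, during which the arm holds its last target. There are 200 camera calls.

## Working session

There is one attempt and no reset: what is moved stays moved. The work goes in short steps, Python scripts to look and compute and a tool call to move; the robot and the scene stay as the last step left them, time stands still between calls to the robot, and variables do not carry over. Pictures are saved under pics/ and viewed, about 8 in all and at most 12, crops included, and the job is handed in when it is done.

Besides the shell and the picture viewer there is one more tool, called after ">>>" in YAML: its name, and indented under it one key for each argument. carry_out: Moves the arm, as the interface text tells. Shift numbers are shares of 0.3 m and turn numbers shares of pi rad, none past 1 either way. Its arguments: {"type":"object","properties":{"increments":{"type":"array"},"grip_force":{"type":"number"}},"required":["increments"]}

```bash
mkdir -p pics; cat > h.py <<'E'
import numpy as np, cv2
from workcell import telemetry, imaging, ticket
def grab(n):
    f=imaging.grab_frame(n); np.savez(f'{n}.npz',**f); return f
def pts(f):
    z=f['z_map']; v,u=np.indices(z.shape)
    c=np.stack([(u-f['cx'])/f['fx']*z,(v-f['cy'])/f['fy']*z,z],-1)
    return (c-f['t'])@f['R']   # world
def ray(f,u,v,h):
    d=np.array([(u-f['cx'])/f['fx'],(v-f['cy'])/f['fy'],1])@f['R']; o=-f['R'].T@f['t']
    return o+d*(h-o[2])/d[2]
def save(f,name,crop=None,s=1):
    im=f['color'][:,:,::-1]
    if crop: a,b,c,d=crop; im=im[b:d,a:c]
    cv2.imwrite('pics/'+name,cv2.resize(im,None,fx=s,fy=s,interpolation=cv2.INTER_CUBIC))
E
python3 - <<'E'
from h import *
for n in('side','top'):
    f=grab(n); save(f,n+'0.png'); print(n,f['fx'],f['cx'],f['cy'],-f['R'].T@f['t'],f['R'].round(3).tolist(),(f['z_map']==0).mean())
s=telemetry.observe(); print(s)
E
```

```text
side 422.85126437265507 314.49555151878656 193.78978337302337 [0.17376118 0.74555035 1.06569373] [[-0.896, -0.443, -0.008], [-0.322, 0.663, -0.676], [0.304, -0.603, -0.737]] 0.003953125
top 472.62983838738757 322.07177031045035 207.34725166817515 [0.32079115 0.00487735 1.74616803] [[-0.027, -1.0, -0.007], [-0.991, 0.028, -0.13], [0.13, 0.004, -0.992]] 0.00413671875
{'time_s': 0.1, 'joints': array([ 1.1333716 ,  0.43514042,  0.02501166,  1.57396915, -0.01157398,
        1.1339944 , -0.07511206]), 'qvel': array([ 0.00039351, -0.00149302,  0.00069753, -0.00441833, -0.00056323,
       -0.00075132, -0.00125787]), 'effort': array([ 3.60440630e-03, -6.69126105e+01,  9.88214538e-01, -3.15151012e+01,
       -6.05554087e-02,  3.72163730e-02,  1.13650347e-04]), 'tool_pos': array([ 0.20515666, -0.58990822,  0.2260462 ]), 'tool_rot': array([ 8.15016636e-01, -5.79437155e-01, -6.00650905e-04, -3.26288541e-04]), 'wrist_force': array([ 0.52709392, -0.0846783 , -0.4168115 ]), 'ft_torque': array([ 0.0192563 , -0.04302945,  0.03349375]), 'width': 0.0920755059002397}
```

View pics/side0.png

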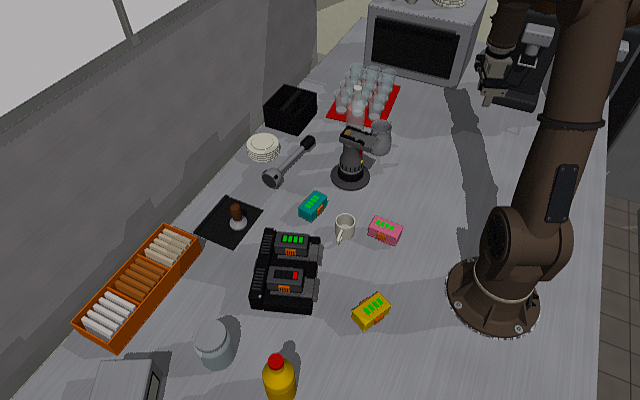

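View pics/top0.png

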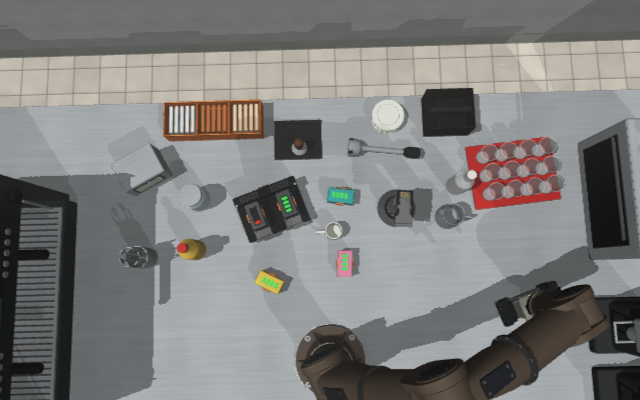

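View crops.

The side view shows the charger around (285,270), with the charged pack (green bars) at (292,243) and the red-bar pack at (285,275). The blender is at (352,160). In the top view the green bars are at (288,204), the red bar at (257,220) and the blender at (402,200), with the pitcher right beside it at (450,215). Next I'll crop for detail.

```bash
python3 - <<'E'
from h import *
T=dict(np.load('top.npz'));S=dict(np.load('side.npz'))
a=cv2.resize(T['color'][170:250,225:325],None,fx=4,fy=4,interpolation=2)
b=cv2.resize(T['color'][170:250,370:470],None,fx=4,fy=4,interpolation=2)
c=cv2.resize(S['color'][220:320,240:340],None,fx=4,fy=4,interpolation=2)[:,:400]
c=cv2.resize(S['color'][222:317,240:340],None,fx=4,fy=3,interpolation=2)
d=cv2.resize(S['color'][112:197,310:410],None,fx=4,fy=3,interpolation=2)
m=np.vstack([np.hstack([a,b]),np.hstack([c[:255],d[:255]])])
cv2.imwrite('pics/crops.png',m[:,:,::-1])
for n,f in(('top',T),('side',S)):
    P=pts(f);h=cv2.cvtColor(f['color'],cv2.COLOR_RGB2HSV)
    g=cv2.inRange(h,(45,120,120),(75,255,255)); r=cv2.inRange(h,(0,150,120),(8,255,255))|cv2.inRange(h,(174,150,120),(180,255,255)); o=cv2.inRange(h,(8,160,120),(18,255,255))
    for nm,m in(('g',g),('r',r),('o',o)):
        k,l,st,ce=cv2.connectedComponentsWithStats(cv2.dilate(m,np.ones((3,3))) if nm=='g' else m)
        for i in range(1,k):
            q=P[(l==i)&(m>0)]
            if st[i,4]>=4 and st[i,4]<400: print(n,nm,ce[i].round(1),st[i,4],np.median(q,0).round(4),q[:,2].min().round(3),q[:,2].max().round(3))
E
```

```text
top g [339.5 194.8] 133 [ 0.585  -0.0516  0.0586] 0.047 0.067
top g [286.1 203.5] 149 [0.5514 0.1366 0.1079] 0.099 0.115
top g [344.5 262. ] 102 [ 0.3405 -0.063   0.0578] 0.05 0.067
top g [269.6 282.4] 145 [0.2808 0.2027 0.0564] 0.049 1.746
top r [536.8 139.4] 26 [ 0.7837 -0.8029  0.0114] 0.005 0.02
top r [517.5 141.8] 26 [ 0.7746 -0.7296  0.0147] 0.008 0.021
top r [497.8 144.1] 24 [ 0.7686 -0.655   0.014 ] 0.006 0.021
top r [474.1 158.2] 312 [ 0.7158 -0.5611  0.0126] -0.0 0.025
top r [529.7 158.8] 79 [ 0.7088 -0.7678  0.0138] 0.005 0.023
top r [500.1 162.4] 39 [ 0.6994 -0.6595  0.0136] 0.006 0.025
top r [257.4 221.8] 18 [0.4902 0.2376 0.1079] 0.1 0.113
top r [181.5 247.5] 72 [0.4043 0.477  0.1893] 0.124 0.197
top o [210.6 119.5] 269 [0.8809 0.3962 0.0616] -0.009 1.746
top o [254.2 117.1] 128 [0.8954 0.2432 0.0181] -0.009 0.082
top o [164. 108.] 9 [0.9257 0.5833 0.0704] 0.064 0.073
top o [253. 118.] 25 [0.8997 0.2652 0.0047] -0.009 0.013
top o [222. 117.] 15 [0.9061 0.3831 0.007 ] -0.003 0.011
top o [164. 119.] 11 [0.885  0.5833 0.0683] 0.064 0.075
top o [237.  132.8] 4 [0.8242 0.316
[... 756 characters left out ...]
4.9] 27 [0.49   0.2406 0.1058] 0.102 0.11
side r [275.2 360.5] 185 [0.402  0.4826 0.1885] 0.184 1.066
side o [319.1 207.9] 18 [ 0.5567 -0.0424  0.0438] 0.026 0.051
side o [380.5 235. ] 30 [ 0.3446 -0.0307  0.0425] 0.025 0.049
side o [290.4 250.9] 44 [0.5418 0.1695 0.0903] 0.069 1.066
side o [144.6 270.7] 118 [0.8832 0.3887 0.0618] 0.056 1.066
side o [140.2 276.7] 126 [0.8829 0.4085 0.0615] 0.052 0.066
side o [134.8 282.3] 124 [0.8822 0.4293 0.0622] 0.055 1.066
side o [129.6 288.2] 123 [0.8813 0.4486 0.0618] 0.057 1.066
side o [283.7 287.4] 45 [0.5033 0.2776 0.0922] 0.072 0.097
side o [364.2 300. ] 4 [0.3057 0.1987 0.0477] 0.046 1.066
side o [379.  316.8] 27 [0.2544 0.223  0.0446] 0.039 0.048
```

View pics/crops.png

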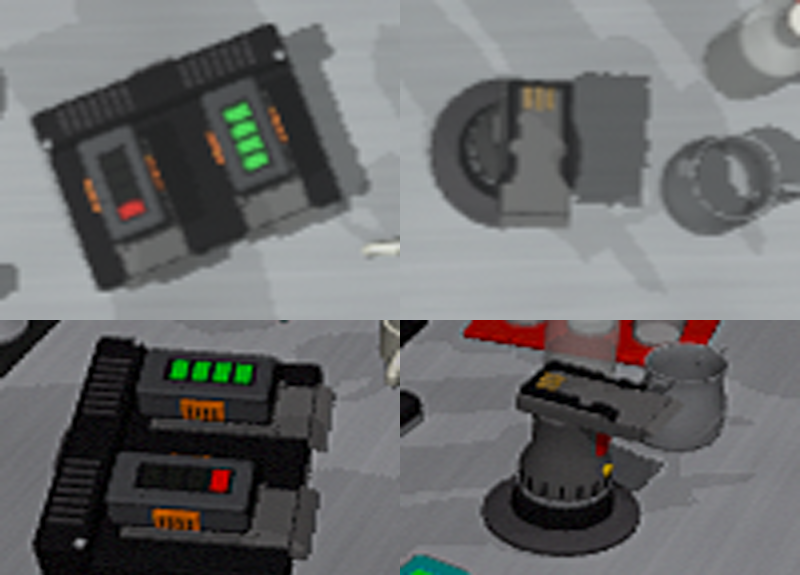

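```bash
cat > m.py <<'E'
from h import *
def rect(f,P,c,r,zl,zh,h):
    m=(np.hypot(P[...,0]-c[0],P[...,1]-c[1])<r)&(P[...,2]>zl)&(P[...,2]<zh)
    m=cv2.morphologyEx(m.astype(np.uint8),cv2.MORPH_OPEN,np.ones((3,3)))
    v,u=np.nonzero(m); z=np.median(P[m>0][:,2])
    q=np.array([ray(f,a,b,h or z)[:2] for a,b in zip(u,v)],np.float32)
    (cx,cy),(w,l),a=cv2.minAreaRect(q*1000)
    return np.array([cx,cy]).round(1),round(w,1),round(l,1),round(a,2),z.round(4),len(u)
E
python3 - <<'E'
from m import *
for n in('top','side'):
    f=dict(np.load(n+'.npz'));P=pts(f)
    print(n,'full',rect(f,P,(.551,.138),.07,.09,.125,.106))
    print(n,'flat',rect(f,P,(.505,.248),.07,.09,.125,.106))
    print(n,'blend',rect(f,P,(.545,-.26),.12,.175,.22,.2))
    m=(np.hypot(P[...,0]-.545,P[...,1]+.26)<.12)&(P[...,2]>.17)
    print(np.percentile(P[m],[1,5,50,95,99],axis=0).round(3).tolist())
E
```

```text
top full (array([552.8, 135. ]), 95.9, 62.3, 19.24, np.float64(0.106), 421)
top flat (array([513.3, 243.6]), 96.4, 62.7, 19.24, np.float64(0.1061), 431)
top blend (array([ 513.6, -259.2]), 59.4, 121.0, 87.01, np.float64(0.1921), 664)
[[0.455, -0.291, 0.174], [0.459, -0.286, 0.182], [0.515, -0.259, 0.192], [0.569, -0.233, 0.203], [0.575, -0.23, 0.207]]
side full (array([549.5, 149. ]), 95.2, 63.3, 20.04, np.float64(0.1044), 587)
side flat (array([510.3, 257.6]), 94.6, 65.1, 20.28, np.float64(0.1042), 710)
side blend (array([ 511.1, -241.5]), 81.0, 125.7, 86.15, np.float64(0.1891), 591)
[[0.456, -0.285, 0.171], [0.461, -0.282, 0.174], [0.516, -0.248, 0.189], [0.57, -0.226, 0.199], [0.574, -0.224, 0.201]]
```

```bash
cat >> m.py <<'E'
def tri(fs,uvs):
    A=np.zeros((3,3));b=np.zeros(3)
    for f,(u,v) in zip(fs,uvs):
        d=np.array([(u-f['cx'])/f['fx'],(v-f['cy'])/f['fy'],1])@f['R'];d/=np.linalg.norm(d);o=-f['R'].T@f['t']
        M=np.eye(3)-np.outer(d,d);A+=M;b+=M@o
    return np.linalg.solve(A,b)
def gc(f,near,lo=(45,120,120),hi=(75,255,255)):
    m=cv2.inRange(cv2.cvtColor(f['color'],cv2.COLOR_RGB2HSV),lo,hi); v,u=np.nonzero(m); k=np.hypot(u-near[0],v-near[1])<18
    return u[k].mean(),v[k].mean()
def go(p,yaw=None):
    "increments (total, units of scale) from the present pose to TCP p with tool x at world angle yaw (deg), tool down"
    from scipy.spatial.transform import Rotation as R
    s=telemetry.observe();r=R.from_quat(s['tool_rot']);d=r.inv().apply(np.array(p)-s['tool_pos'])/.3
    t=np.zeros(3)
    if yaw is not None:
        a=np.radians(yaw);x=np.array([np.cos(a),np.sin(a),0]);z=np.array([0,0,-1.])
        t=(r.inv()*R.from_matrix(np.c_[x,np.cross(z,x),z])).as_rotvec()/np.pi
    print('t',s['time_s'],'pos',s['tool_pos'].round(4),'F',s['wrist_force'].round(1),'w',s['width'].round(4),'shift',d.round(4),'turn',t.round(4),'toolx',np.degrees(np.arctan2(*r.as_matrix()[1::-1,0])).round(2))
E
python3 - <<'E'
from m import *
T=dict(np.load('top.npz'));S=dict(np.load('side.npz'))
print('bars',tri([T,S],[gc(T,(286,203)),gc(S,(292,238))]), [ray(f,*gc(f,n),.106).round(4) for f,n in((T,(286,203)),(S,(292,238)))])
P=pts(S)
print(rect(S,P,(.551,.138),.07,.1005,.125,.105))
P=pts(T)
print(rect(T,P,(.551,.138),.07,.102,.125,.106))
# contacts on blender
for f,c in((T,(402,192)),(S,(350,132))):
    print(gc(f,c,(12,90,80),(25,255,255)),ray(f,*gc(f,c,(12,90,80),(25,255,255)),.19))
print(tri([T,S],[gc(T,(405,194),(12,90,80),(25,255,255)),gc(S,(350,132),(12,90,80),(25,255,255))]))
go([.552,.135,.3],-70)
E
```

```text
bars [0.55257648 0.13659979 0.10089411] [array([0.5523, 0.1363, 0.106 ]), array([0.5501, 0.1397, 0.106 ])]
(array([552.6, 143.3]), 93.1, 52.0, 20.04, np.float64(0.1051), 456)
(array([551.3, 133.9]), 84.0, 49.2, 16.0, np.float64(0.1074), 231)
(np.float64(403.57142857142856), np.float64(193.9047619047619)) [ 0.56187092 -0.26188544  0.19      ]
(np.float64(347.2307692307692), np.float64(132.0)) [ 0.56052655 -0.261452    0.19      ]
[ 0.56141494 -0.26215757  0.18930311]Traceback (most recent call last):
  File "<stdin>", line 12, in <module>
  File "m.py", line 26, in go
    print('t',s['time_s'],'pos',s['tool_pos'].round(4),'F',s['wrist_force'].round(1),'w',s['width'].round(4),'shift',d.round(4),'turn',t.round(4),'toolx',np.degrees(np.arctan2(*r.as_matrix()[1::-1,0])).round(2))
                                                                                         ^^^^^^^^^^^^^^^^
AttributeError: 'float' object has no attribute 'round'
```

```bash
sed -i "s/s\['width'\].round(4)/round(float(s['width']),4)/" m.py; python3 -c "
from m import *
go([.552,.137,.3],-70)"
```

```text
t 0.1 pos [ 0.2052 -0.5899  0.226 ] F [ 0.5 -0.1 -0.4] w 0.0921 shift [-1.9091 -1.8879 -0.2442] turn [ 0.      0.0004 -0.0046] toolx -70.82
```

>>> carry_out:
  increments: [0, 0, -0.12, 0, 0, 0, 1, 0, 0, -0.124, 0, 0, -0.0046, 1, -0.136, -0.135, 0, 0, 0, 0, 1, -0.136, -0.135, 0, 0, 0, 0, 1, -0.136, -0.135, 0, 0, 0, 0, 1, -0.136, -0.135, 0, 0, 0, 0, 1, -0.136, -0.135, 0, 0, 0, 0, 1, -0.136, -0.135, 0, 0, 0, 0, 1, -0.136, -0.135, 0, 0, 0, 0, 1, -0.136, -0.135, 0, 0, 0, 0, 1]
  grip_force: 25

```text
time_s: 1.35
tool_pos: [0.3984, -0.171, 0.2999]
tool_rot: [0.819, -0.574, 0.0, 0.0]
wrist_force: [1.8, -0.1, 0.2]
width: 0.0916
```

>>> carry_out:
  increments: [-0.136, -0.135, 0, 0, 0, 0, 1, -0.136, -0.135, 0, 0, 0, 0, 1, -0.136, -0.135, 0, 0, 0, 0, 1, -0.136, -0.135, 0, 0, 0, 0, 1, -0.136, -0.135, 0, 0, 0, 0, 1, -0.136, -0.135, 0, 0, 0, 0, 1, 0, 0, 0, 0, 0, 0, 1]

```text
time_s: 2.22
tool_pos: [0.5427, 0.1456, 0.2991]
tool_rot: [0.821, -0.571, -0.001, -0.001]
wrist_force: [-0.2, 0.3, -0.3]
width: 0.0919
```

```bash
python3 -c "
from m import *
go([.552,.137,.15],-70)
print(telemetry.observe()['joints'].round(2))"
```

```text
t 2.225 pos [0.5427 0.1456 0.2991] F [-0.2  0.3 -0.3] w 0.0919 shift [ 0.0391 -0.0193  0.4968] turn [0.0001 0.001  0.0022] toolx -69.61
[ 0.03  0.33 -0.53  1.59  0.17  1.27 -1.73]
```

>>> carry_out:
  increments: [0.039, -0.0193, 0.1, 0, 0.001, 0.0022, 1, 0, 0, 0.15, 0, 0, 0, 1, 0, 0, 0.15, 0, 0, 0, 1, 0, 0, 0.1, 0, 0, 0, 1, 0, 0, 0, 0, 0, 0, 1]

```text
time_s: 2.85
tool_pos: [0.5505, 0.1295, 0.1478]
tool_rot: [0.817, -0.577, -0.0, 0.003]
wrist_force: [0.1, 0.1, 0.5]
width: 0.0915
```

```bash
python3 - <<'E'
from m import *
go([.552,.137,.065],-70)
a=grab('side')['color'][190:310,230:350]; b=grab('top')['color'][150:270,220:340]
cv2.imwrite('pics/c1.png',cv2.resize(np.hstack([a,b]),None,fx=3.3,fy=3.3,interpolation=2)[:,:,::-1])
E
```

```text
t 2.85 pos [0.5505 0.1295 0.1478] F [0.1 0.1 0.5] w 0.0915 shift [-0.0229 -0.0145  0.2758] turn [ 0.0017 -0.001  -0.0024] toolx -70.43
```

View pics/c1.png

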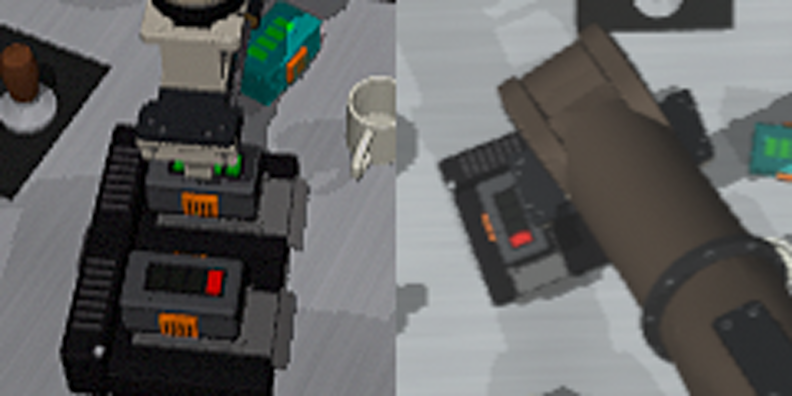

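The gripper hangs over the green-bar pack. In the side crop its finger is at (197,165), in line with the orange button at (200,205), and nothing else is close. I'll correct the position and go down.

```bash
python3 -c "
from m import *
go([.552,.137,.066],-70)"
```

```text
t 2.95 pos [0.5526 0.1307 0.1508] F [ 0.9 -1.1  0.2] w 0.0915 shift [-0.0213 -0.0049  0.2826] turn [-0.0001 -0.001  -0.0023] toolx -70.42
```

>>> carry_out:
  increments: [-0.0213, -0.0049, 0, 0, -0.001, -0.0023, 1, 0, 0, 0.1, 0, 0, 0, 1, 0, 0, 0.1, 0, 0, 0, 1, 0, 0, 0.08, 0, 0, 0, 1, 0, 0, 0, 0, 0, 0, 1, 0, 0, 0, 0, 0, 0, 1]

```text
time_s: 3.7
tool_pos: [0.5524, 0.1382, 0.0674]
tool_rot: [0.819, -0.573, 0.001, -0.001]
wrist_force: [0.8, 0.2, 0.4]
width: 0.0919
```

```bash
python3 - <<'E'
from m import *
go([.552,.137,.066],-70)
S=grab('side'); save(S,'c2.png',(240,200,340,290),6)
E
```

```text
t 3.7 pos [0.5524 0.1382 0.0674] F [0.8 0.2 0.4] w 0.0919 shift [0.0033 0.0028 0.0048] turn [-0.0007  0.      0.0002] toolx -69.96
```

View pics/c2.png

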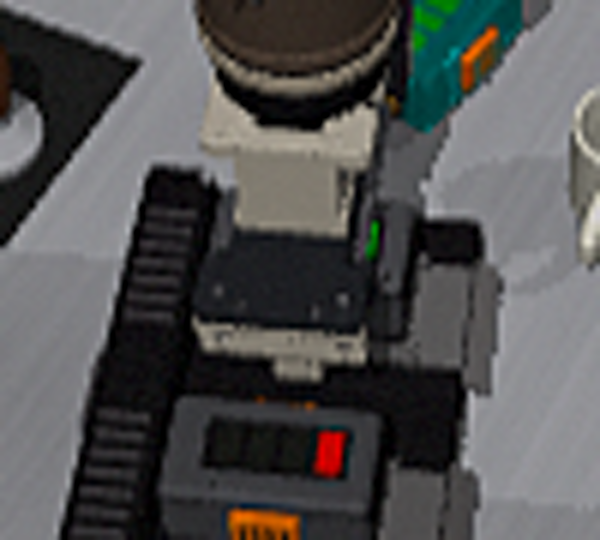

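The finger is beside the pack (290,360), clear of the red-bar pack at (270,440). Closing now.

>>> carry_out:
  increments: [0, 0, 0, 0, 0, 0, 0.65, 0, 0, 0, 0, 0, 0, 0.65, 0, 0, 0, 0, 0, 0, 0.3, 0, 0, 0, 0, 0, 0, 0.3, 0, 0, 0, 0, 0, 0, 0.3, 0, 0, 0, 0, 0, 0, 0.3]
  grip_force: 30

```text
time_s: 4.5
tool_pos: [0.5516, 0.1376, 0.0661]
tool_rot: [0.819, -0.573, 0.0, -0.0]
wrist_force: [-0.4, -0.8, 4.8]
width: 0.0519
```

```bash
python3 -c "
from m import *
go([.552,.137,.066],-70)
print(telemetry.observe()['ft_torque'])"
```

```text
t 4.5 pos [0.5516 0.1376 0.0661] F [-0.4 -0.8  4.8] w 0.0519 shift [ 0.0022 -0.0005  0.0004] turn [-0.0001 -0.      0.0001] toolx -69.98
[-0.0957767   0.23879818  0.00083538]
```

Width is 51.9 mm, so both catches are flush, and the side force is near zero. Sliding off.

>>> carry_out:
  increments: [0, 0.03, 0, 0, 0, 0, 0.3, 0, 0.04, 0, 0, 0, 0, 0.3, 0, 0, 0, 0, 0, 0, 0.3]

```text
time_s: 4.88
tool_pos: [0.5302, 0.1298, 0.0661]
tool_rot: [0.819, -0.573, -0.0, 0.001]
wrist_force: [-3.5, -1.1, 8.0]
width: 0.0519
```

>>> carry_out:
  increments: [0, 0.05, 0, 0, 0, 0, 0.3, 0, 0.06, 0, 0, 0, 0, 0.3, 0, 0.06, 0, 0, 0, 0, 0.3, 0, 0.06, 0, 0, 0, 0, 0.3, 0, 0, 0, 0, 0, 0, 0.3, 0, 0, 0, 0, 0, 0, 0.3]

```text
time_s: 5.62
tool_pos: [0.4645, 0.1056, 0.0659]
tool_rot: [0.819, -0.573, -0.0, 0.001]
wrist_force: [-3.9, -1.9, 11.4]
width: 0.0517
```

```bash
python3 - <<'E'
from m import *
go([.552,.137,.066],-70)
S=grab('side'); save(S,'c3.png',(240,200,340,290),6)
E
```

```text
t 5.625 pos [0.4645 0.1056 0.0659] F [-3.9 -1.9 11.4] w 0.0517 shift [ 0.0014 -0.3098 -0.0011] turn [ 0.0009 -0.0003  0.0001] toolx -69.98
```

View pics/c3.png

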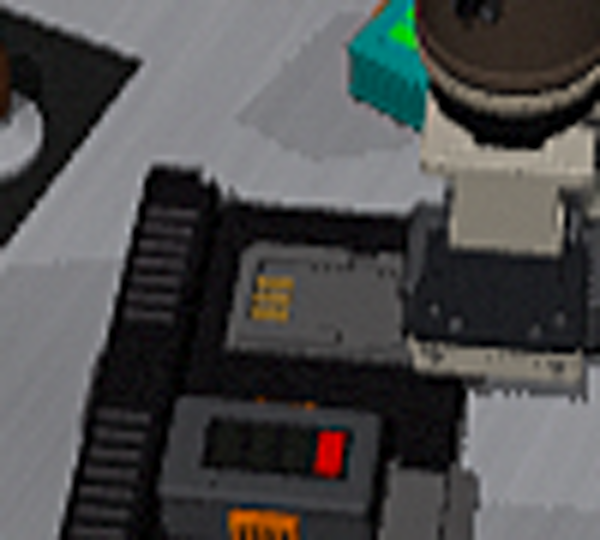

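The pack is off the bay (93 mm). The empty bay's contacts show at crop (270,298) and the red-bar pack hasn't moved. Those contacts now give me a relative measurement: bay contacts against bay home, compared with the blender's contacts. Lifting.

>>> carry_out:
  increments: [0, 0, -0.05, 0, 0, 0, 0.3, 0, 0, -0.13, 0, 0, 0, 0.3, 0, 0, -0.15, 0, 0, 0, 0.3, 0, 0, -0.15, 0, 0, 0, 0.3, 0, 0, -0.15, 0, 0, 0, 0.3, 0, 0, -0.09, 0, 0, 0, 0.3, 0, 0, 0, 0, 0, 0, 0.3]

```text
time_s: 6.55
tool_pos: [0.4669, 0.1069, 0.2835]
tool_rot: [0.819, -0.573, 0.001, -0.001]
wrist_force: [0.0, -0.1, -5.0]
width: 0.0516
```

```bash
python3 - <<'E'
from m import *
go([.43,-.261,.28],-93)
S=grab('side');T=grab('top')
lo,hi=(12,90,80),(25,255,255)
cv2.imwrite('pics/c4.png',cv2.resize(np.hstack([S['color'][200:290,240:340],T['color'][160:250,220:320]]),None,fx=4,fy=4,interpolation=2)[:,:,::-1])
for f,c in((T,(285,195)),(S,(285,249))):
    try:
        u=gc(f,c,lo,hi);print(u,ray(f,*u,.05))
    except Exception as e: print(e)
E
```

```text
t 6.55 pos [0.4669 0.1069 0.2835] F [ 0.  -0.1 -5. ] w 0.0516 shift [1.11   0.5355 0.0111] turn [-9.000e-04 -1.000e-04  1.279e-01] toolx -69.98
(np.float64(nan), np.float64(nan)) [nan nan nan]
(np.float64(285.15384615384613), np.float64(249.30769230769232)) [0.57304852 0.1478129  0.05      ]m.py:17: RuntimeWarning: Mean of empty slice.
  return u[k].mean(),v[k].mean()
  ret = ret.dtype.type(ret / rcount)
```

View pics/c4.png

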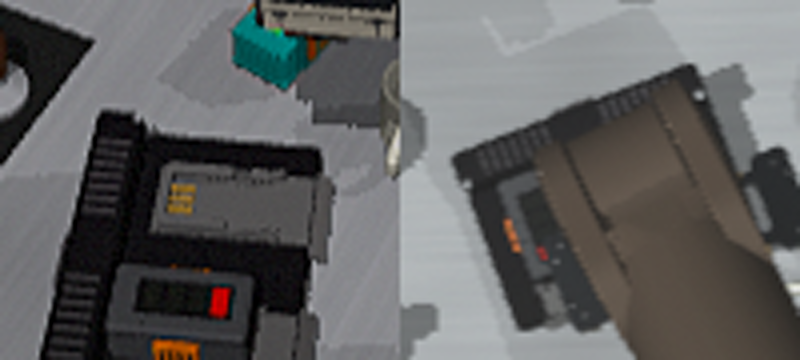

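The pack is held (5 N weight) and the bay contacts are visible. Moving to a hover behind the blender.

>>> carry_out:
  increments: [0.1, 0.047, 0, 0, 0, 0, 0.3, 0.14, 0.068, 0, 0, 0, 0, 0.3, 0.14, 0.068, 0, 0, 0, 0, 0.3, 0.14, 0.068, 0, 0, 0, 0, 0.3, 0.14, 0.068, 0, 0, 0, 0, 0.3, 0.14, 0.068, 0, 0, 0, 0, 0.3, 0.14, 0.068, 0, 0, 0, 0, 0.3, 0.13, 0.061, 0, 0, 0, 0, 0.3, 0.04, 0.02, 0, 0, 0, 0, 0.3, 0, 0, 0, 0, 0, 0.03, 0.3]

```text
time_s: 7.9
tool_pos: [0.4286, -0.2617, 0.28]
tool_rot: [0.79, -0.613, -0.002, 0.0]
wrist_force: [-0.0, 1.6, -3.4]
width: 0.052
```

>>> carry_out:
  increments: [0, 0, 0, 0, 0, 0.04, 0.3, 0, 0, 0, 0, 0, 0.04, 0.3, 0, 0, 0, 0, 0, 0.018, 0.3, 0, 0, 0, 0, 0, 0, 0.3, 0, 0, 0, 0, 0, 0, 0.3]

```text
time_s: 8.52
tool_pos: [0.4296, -0.2606, 0.2812]
tool_rot: [-0.689, 0.725, 0.001, -0.0]
wrist_force: [-0.2, 0.1, -3.8]
width: 0.052
```

```bash
python3 - <<'E'
from m import *
go([.43,-.26,.225],-93)
S=grab('side');T=grab('top')
cv2.imwrite('pics/c5.png',cv2.resize(np.hstack([S['color'][90:200,300:400],T['color'][150:260,370:470]]),None,fx=4,fy=4,interpolation=2)[:,:,::-1])
E
```

```text
t 8.525 pos [ 0.4296 -0.2606  0.2812] F [-0.2  0.1 -3.8] w 0.052 shift [-0.0019 -0.0014  0.1873] turn [0.0004 0.0002 0.0006] toolx -92.9
```

View pics/c5.png

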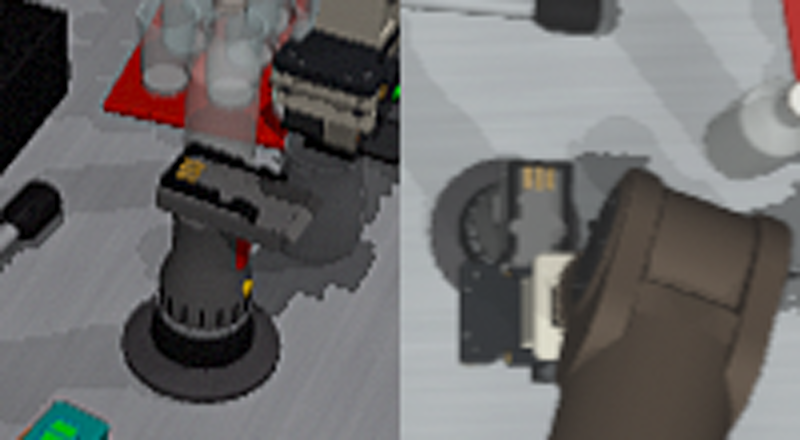

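The pack is held behind and above the blender, whose foot is at crop (215,195) on the left and (540,215) on the right. I'll refine the centreline from the first top image before going down.

```bash
python3 - <<'E'
from m import *
T=dict(np.load('top.npz')) if 0 else None
im=cv2.imread('pics/top0.png',0).astype(int)
f=imaging.grab_frame('top')
for v in (190,194,198,210,214,218,220,222,224): print(v,im[v,390:420].tolist())
for v in range(186,232): print(v,im[v,400:409].mean().round(),end=' ')
print()
for u,v,h in((404.,222,.19),(405.5,191,.2),(404,226,.19),(403.6,193.9,.19)): print(u,v,ray(f,u,v,h).round(4))
E
```

```text
190 [96, 88, 68, 69, 68, 72, 72, 56, 45, 47, 48, 59, 67, 60, 51, 65, 80, 80, 77, 73, 77, 74, 80, 90, 93, 93, 93, 93, 92, 93]
194 [73, 72, 73, 72, 69, 70, 63, 42, 44, 57, 90, 127, 120, 98, 122, 115, 114, 118, 103, 94, 67, 41, 46, 73, 94, 93, 95, 95, 94, 94]
198 [49, 55, 60, 67, 72, 75, 65, 41, 46, 66, 96, 110, 108, 103, 102, 102, 101, 102, 101, 94, 69, 41, 52, 79, 94, 94, 94, 94, 95, 94]
210 [72, 73, 75, 74, 69, 63, 58, 44, 51, 86, 111, 111, 111, 111, 111, 111, 111, 108, 103, 89, 58, 43, 44, 49, 61, 83, 95, 96, 95, 94]
214 [67, 78, 74, 75, 61, 43, 43, 56, 90, 112, 112, 112, 111, 111, 111, 111, 111, 111, 110, 107, 84, 44, 43, 53, 78, 95, 96, 95, 94, 95]
218 [72, 52, 46, 42, 55, 86, 109, 113, 113, 112, 113, 112, 111, 111, 112, 112, 111, 112, 111, 111, 111, 107, 102, 106, 101, 94, 94, 93, 93, 93]
220 [84, 84, 83, 81, 73, 88, 111, 113, 113, 112, 113, 112, 112, 112, 111, 111, 110, 111, 111, 111, 111, 106, 126, 137, 107, 107, 106, 107, 106, 108]
222 [82, 82, 82, 81, 74, 89, 108, 106, 105, 106, 105, 106, 106, 108, 109, 108, 108, 109, 109, 108, 110, 104, 125, 156, 156, 156, 156, 155, 156, 155]
224 [80, 80, 80, 81, 85, 98, 109, 109, 109, 109, 109, 109, 108, 109, 109, 109, 109, 109, 109, 109, 105, 100, 128, 156, 156, 155, 155, 155, 156, 155]
186 154.0 187 155.0 188 154.0 189 142.0 190 65.0 191 56.0 192 105.0 193 112.0 194 112.0 195 114.0 196 114.0 197 103.0 198 103.0 199 107.0 200 107.0 201 106.0 202 108.0 203 109.0 204 109.0 205 111.0 206 111.0 207 111.0 208 110.0 209 110.0 210 110.0 211 111.0 212 111.0 213 111.0 214 111.0 215 111.0 216 112.0 217 111.0 218 112.0 219 111.0 220 111.0 221 112.0 222 108.0 223 88.0 224 109.0 225 109.0 226 119.0 227 165.0 228 169.0 229 169.0 230 169.0 231 168.0 
404.0 222 [ 0.468  -0.2586  0.19  ]
405.5 191 [ 0.5699 -0.267   0.2   ]
404 226 [ 0.4547 -0.258   0.19  ]
403.6 193.9 [ 0.5619 -0.262   0.19  ]
```

The bed's rear edge is at about x = 0.465 and the rows behind it are a sloped flap. The mouth is near x = 0.486, so home is about (0.538, -0.2615) with yaw about -3.5°, which also agrees with the contact-based estimate. The earlier 0.528 included the flap, so I'm dropping it.

```bash
python3 -c "
from m import *
go([.451,-.2563,.2095],-93.5)"
```

```text
t 8.675 pos [ 0.4298 -0.261   0.2816] F [-0.1 -0.7 -3.3] w 0.0518 shift [-0.0194 -0.0699  0.2405] turn [0.0001 0.0001 0.0029] toolx -92.97
```

>>> carry_out:
  increments: [-0.0194, -0.0699, 0.05, 0, 0, 0.003, 0.3, 0, 0, 0.1, 0, 0, 0, 0.3, 0, 0, 0.07, 0, 0, 0, 0.3, 0, 0, 0.02, 0, 0, 0, 0.3, 0, 0, 0, 0, 0, 0, 0.3, 0, 0, 0, 0, 0, 0, 0.3]

```text
time_s: 9.43
tool_pos: [0.4517, -0.2568, 0.2109]
tool_rot: [-0.685, 0.729, -0.001, 0.0]
wrist_force: [-0.6, 0.1, -2.8]
width: 0.0517
```

```bash
python3 - <<'E'
from m import *
go([.451,-.2563,.2065],-93.5)
S=grab('side');T=grab('top')
cv2.imwrite('pics/c6.png',cv2.resize(np.hstack([S['color'][90:190,310:410],T['color'][160:260,370:470]]),None,fx=4,fy=4,interpolation=2)[:,:,::-1])
E
```

```text
t 9.425 pos [ 0.4517 -0.2568  0.2109] F [-0.6  0.1 -2.8] w 0.0517 shift [-0.0015  0.0026  0.0147] turn [-0.0005 -0.0002 -0.0003] toolx -93.56
```

View pics/c6.png

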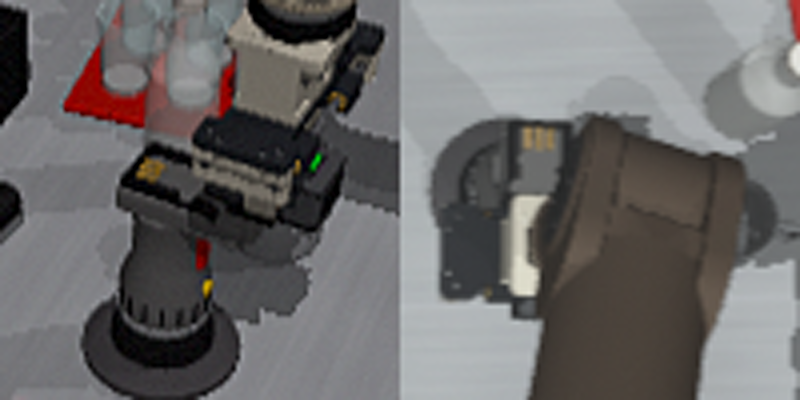

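The pack sits just behind and above the rails: its nose is near (215,185) in the left crop, and the rail opening is at (205,205). Lowering gently onto the bed.

>>> carry_out:
  increments: [0, 0, 0.008, 0, 0, 0, 0.3, 0, 0, 0.006, 0, 0, 0, 0.3, 0, 0, 0, 0, 0, 0, 0.3, 0, 0, 0, 0, 0, 0, 0.3]

```text
time_s: 10.02
tool_pos: [0.4513, -0.2566, 0.206]
tool_rot: [-0.685, 0.729, -0.0, 0.0]
wrist_force: [-1.2, 1.3, 0.0]
width: 0.0521
```

>>> carry_out:
  increments: [0, 0, -0.001, 0, 0, 0, 0.3, 0, -0.03, 0, 0, 0, 0, 0.3, 0, -0.03, 0, 0, 0, 0, 0.3, 0, 0, 0, 0, 0, 0, 0.3]

```text
time_s: 10.52
tool_pos: [0.4708, -0.2569, 0.2061]
tool_rot: [-0.685, 0.728, -0.0, 0.001]
wrist_force: [1.9, 2.4, -0.2]
width: 0.0519
```

>>> carry_out:
  increments: [0, -0.03, 0, 0, 0, 0, 0.3, 0, -0.03, 0, 0, 0, 0, 0.3, 0, 0, 0, 0, 0, 0, 0.3]

```text
time_s: 10.9
tool_pos: [0.4883, -0.258, 0.2061]
tool_rot: [-0.685, 0.728, -0.0, 0.001]
wrist_force: [2.5, 3.9, -0.2]
width: 0.0518
```

```bash
python3 -c "
from m import *
go([.538,-.2615,.2062],-93.5)
print(telemetry.observe()['ft_torque'])"
```

```text
t 10.9 pos [ 0.4883 -0.258   0.2061] F [ 2.5  3.9 -0.2] w 0.0518 shift [ 1.700e-03 -1.659e-01 -1.000e-04] turn [-0.0004  0.0002  0.0001] toolx -93.49
[ 0.91020843 -0.55543651  0.10210362]
```

Sliding in with a small +y side load (3.9 N), so I'll ease 1 mm that way and continue.

>>> carry_out:
  increments: [-0.004, -0.03, 0, 0, 0, 0, 0.3, 0, -0.03, 0, 0, 0, 0, 0.3, 0, -0.03, 0, 0, 0, 0, 0.3, 0, -0.02, 0, 0, 0, 0, 0.3, 0, 0, 0, 0, 0, 0, 0.3]

```text
time_s: 11.52
tool_pos: [0.5213, -0.2599, 0.2061]
tool_rot: [-0.685, 0.729, -0.001, 0.0]
wrist_force: [2.3, -0.1, 1.1]
width: 0.0518
```

Free running. Pushing on to the end stop in small steps.

>>> carry_out:
  increments: [0, -0.02, 0, 0, 0, 0, 0.3, 0, -0.015, 0, 0, 0, 0, 0.3, 0, -0.01, 0, 0, 0, 0, 0.3, 0, 0, 0, 0, 0, 0, 0.3]

```text
time_s: 12.02
tool_pos: [0.5341, -0.2605, 0.2061]
tool_rot: [-0.685, 0.729, -0.0, 0.0]
wrist_force: [-0.1, -0.3, 3.7]
width: 0.0517
```

>>> carry_out:
  increments: [0, -0.01, 0, 0, 0, 0, 0.3, 0, -0.01, 0, 0, 0, 0, 0.3, 0, 0, 0, 0, 0, 0, 0.3]

```text
time_s: 12.4
tool_pos: [0.5364, -0.2607, 0.2061]
tool_rot: [-0.684, 0.729, 0.002, -0.002]
wrist_force: [-15.6, 2.7, 14.8]
width: 0.0518
```

The stop is met at x = 0.536, close to the 0.538 I predicted, with -15.6 N. I'll open while still pressing lightly so the teeth snap in.

>>> carry_out:
  increments: [0, 0, 0, 0, 0, 0, 0.6, 0, 0, 0, 0, 0, 0, 0.66, 0, 0, 0, 0, 0, 0, 0.72, 0, 0, 0, 0, 0, 0, 0.72]

```text
time_s: 12.9
tool_pos: [0.5402, -0.2606, 0.2059]
tool_rot: [-0.685, 0.729, -0.0, 0.0]
wrist_force: [0.3, -0.1, -0.0]
width: 0.0661
```

```bash
python3 -c "
from m import *
go([.536,-.2607,.206],-93.5)"
```

```text
t 12.9 pos [ 0.5402 -0.2606  0.2059] F [ 0.3 -0.1 -0. ] w 0.0661 shift [ 0.0011  0.0138 -0.0003] turn [-0.0003  0.     -0.0002] toolx -93.54
```

Released with no residual force. Catch test: close at 3 N and see at what width the buttons stop the fingers (63 mm means both are out).

>>> carry_out:
  increments: [0, 0.0138, 0, 0, 0, 0, 0.72, 0, 0, 0, 0, 0, 0, 0.69, 0, 0, 0, 0, 0, 0, 0.66, 0, 0, 0, 0, 0, 0, 0.66]
  grip_force: 3

```text
time_s: 13.4
tool_pos: [0.5353, -0.2606, 0.2061]
tool_rot: [-0.685, 0.729, 0.0, -0.0]
wrist_force: [-0.8, -0.0, 1.2]
width: 0.0626
```

The buttons stop the fingers at 62.6 mm against a command of 60.7, so both are out. Opening, retreating upward and looking.

>>> carry_out:
  increments: [0, 0, 0, 0, 0, 0, 0.95, 0, 0, 0, 0, 0, 0, 0.95, 0, 0, 0, 0, 0, 0, 0.95, 0, 0, -0.08, 0, 0, 0, 0.95, 0, 0, -0.15, 0, 0, 0, 0.95, 0, 0.1, -0.12, 0, 0, 0, 0.95, 0, 0.15, 0, 0, 0, 0, 0.95, 0, 0.15, 0, 0, 0, 0, 0.95, 0.15, 0, 0, 0, 0, 0, 0.95, 0.15, 0, 0, 0, 0, 0, 0.95]

```text
time_s: 14.65
tool_pos: [0.4096, -0.3437, 0.3117]
tool_rot: [-0.685, 0.728, -0.001, -0.0]
wrist_force: [0.3, 0.3, 0.7]
width: 0.0871
```

>>> carry_out:
  increments: [0.18, 0, 0, 0, 0, 0, 0.95, 0.18, 0, 0, 0, 0, 0, 0.95, 0.18, 0, 0, 0, 0, 0, 0.95, 0, 0, 0, 0, 0, 0, 0.95, 0, 0, 0, 0, 0, 0, 0.95]

```text
time_s: 15.28
tool_pos: [0.4003, -0.5042, 0.3106]
tool_rot: [-0.685, 0.729, 0.0, 0.0]
wrist_force: [-0.7, -0.4, 0.8]
width: 0.0872
```

```bash
python3 - <<'E'
from m import *
S=grab('side');T=grab('top')
cv2.imwrite('pics/c7.png',np.vstack([cv2.resize(np.hstack([S['color'][100:190,310:410],T['color'][160:250,360:460]]),None,fx=4,fy=4,interpolation=2),cv2.resize(np.hstack([S['color'][:,150:470],T['color'][80:300,130:490][:, :320].copy() if 0 else cv2.resize(T['color'][60:310,120:520],(320,400))]),(800,240))])[:,:,::-1])
print('bars',tri([T,S],[gc(T,(403,200)),gc(S,(352,133))]))
print(rect(T,pts(T),(.535,-.26),.09,.225,.28,.246),telemetry.observe()['wrist_force'])
E
```

```text
bars [ 0.53740339 -0.26286174  0.24299637]
(array([ 538.2, -260.9]), 61.4, 94.0, 88.36, np.float64(0.2461), 529) [-0.3766172  -0.06903149 -0.04577297]
```

View pics/c7.png

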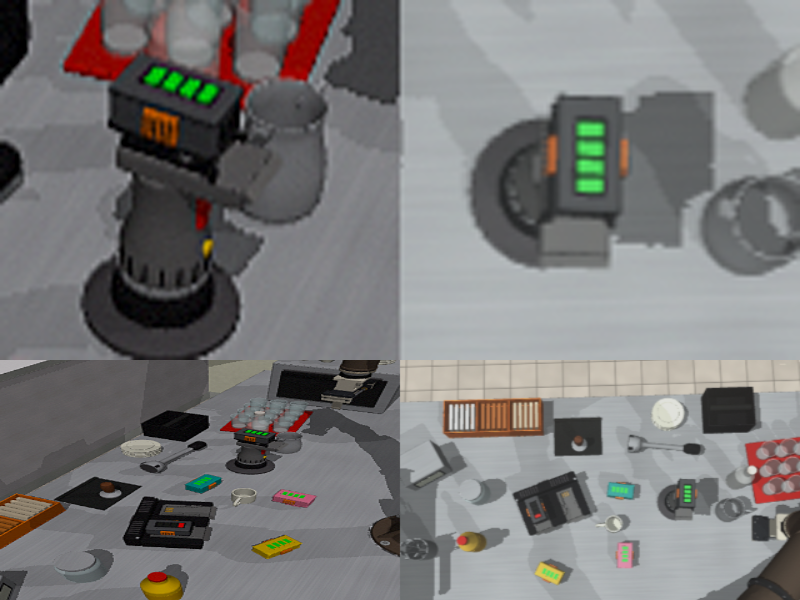

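The pack sits on the blender with both orange buttons out, at crop (550,155) and (622,155). The red-bar pack is still in its bay and the other items stand where they were. Handing in.

```bash
python3 -c "
from workcell import ticket; print(ticket.hand_in())"
```

```text
the job is handed in; nothing more can be done
None
```

The charged pack is home on the blender with both catches out, and I handed the job in at about 15.4 s of the 48 s allowed. I squeezed its catches (the fingers closed to 51.9 mm), slid it 93 mm off the right bay, and slid it along the blender rails until it met the end stop. Then I let go of the buttons.

**Last checks**
- **Catches:** at 3 N the fingers stopped on the buttons at 62.6 mm, against 63 mm expected when both are out.
- **Pack height:** the top is at 0.246 m, as it should be.
- **Pack position:** the pack's centre is at x = 0.538, and the tool met the stop at x = 0.536.
- **End stop:** pressing against it gave about 16 N along the slide.
- **Surroundings:** the last pictures show the red-bar pack still in its bay, the other items where they stood, and the gripper clear with no load. I did not measure the other items' positions, only looked.

**What disagreed**
- **Blender home:** my first estimate was about 10 mm off along x, because it counted the sloped flap behind the bed. I corrected it before going in.
- **Cameras:** the side view places things about 2–3 mm further toward +y than the top view. It did not matter for the fit; the side force while sliding in stayed under 4 N.
- **Pull test:** I did not tug the pack back to confirm the lock.

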